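# Turn slide boxes lid-down and stack them in the cradle

### The arm

A 6-joint arm with a two-finger parallel gripper is mounted at the origin on the work surface. World frame = base frame: x ahead of the robot, y to its left, z up, the work surface at z = 0. Lengths are in mm, angles in rad, forces in N, time in s.
With the tool pointing down it reaches from about 325 to 875 mm from the base axis. Payload 4.4 kg.
Tool frame: the origin (TCP) lies at the very end of the fingers, on their centre line; the grasp point (between the pads) lies 19 mm behind it; z points along the fingers, y is the line along which they close (so a half turn about z gives the same grasp; the last joint's range is limited). The gripper opens to 85 mm and grips with 20 to 120 N. Pads are 22 mm wide; open, the fingers measure 114 mm over their backs; the gripper's body (76 mm by 85 mm) begins 54 mm behind the grasp point. The pads swing forward as they close: fully open they stand 13 mm farther back than shut.
Start: joints at [-1.27, 0.207, 1.542, -0, 1.393, -0.15], TCP at [251.025, -517.314, 231.282] pointing down, gripper open.
Joint ranges: [-2.73, 2.73], [-0.86, 2.22], [0.23, 2.46], [-1.11, 4.25], [0.08, 2.63], [-2.82, 2.82]. Speed limits (rad/s): [2.79, 2.79, 3.14, 3.14, 3.14, 3.14].

### API

Orientations are given as a unit quaternion [x, y, z, w].
In Python, from rig import manip gives the robot as it stands. Calls block until the motion is done:
- manip.move_ptp(position, orientation): joint-space move of the TCP to a pose.
- manip.move_linear(position, ori=None, rate=150, guard=None): straight line of the TCP; ori=None keeps the orientation; rate is the mean speed in mm/s. With guard (N) it stops when the force on the tool has changed by that much, and returns True; else False.
- manip.goto_joints(angles): joint-space move.
- manip.open_gripper() and manip.grasp(): open the fingers fully, or close them until they stop; the grip force is fixed at half the most.
- manip.sleep(seconds).
- manip.solve_ik(position, orientation): joint angles nearest the present ones, or None.
- manip.get_obs(): the state.
- manip.camera(name): name is "side" or "top"; returns the picture (420x560x3 uint8, blue, green, red); there is no depth.
- manip.camera_info(name): a dict with "fx", "fy", "cx", "cy" (pixels), "eye" and "orientation" of the camera in the world. Camera axes: x right, y down, z forward; pixel columns grow to the right and rows downward; lengths in mm; the calibration is good to about 2 mm. A picture is of the moment at which its call begins. camera_info takes no time and is no camera call.
A pose or a line that the arm cannot do raises manip.PlanningError and nothing moves.
- manip.close_job(): hands the job in; it is judged then, once.
The state is a dict: "clock": time; "q": joint angles; "qvel": joint speeds; "tau": joint torques, N m; "tcp_pos": TCP position; "tcp_rot": TCP orientation; "force": force on the tool from outside, world axes, zero at the start; "ft_torque": the same for the moment, N m; "grip_width": opening from 0.0 (shut) to 1.0 (fully open); "gripper_force": force on a finger pad.
Only numpy, scipy, OpenCV 4.12 (cv2) and the standard library are available. Lean on these libraries where they do the work, as an engineer would, in place of code of your own. Each camera call takes 0.05 s, during which the arm holds its last target. There are 200 camera calls.

### The job

Turn each of the two lidded slide boxes over, keeping its lid and base shut together all the way, and stack both lid-down in the empty sloping cradle, one squarely on top of the other, each lying flat with its lower end fully home against the ledge. Leave the steel weight, the brush and the jar where they are.

Things in the scene. Friction and masses are not known exactly. Their poses are not given: they have to be found in the camera images.
- cradle_a: Fixed dark steel vee cradle. Origin on the bench below the vee's corner line (24 mm high); z up, y along that line. Its +x faces roughly towards the robot. A 50 mm wide deck slopes up 45 degrees towards -x (75 mm along the slope); a ledge 90 mm long rises 45 degrees towards +x, square to it. Cheeks 66 mm apart (74 outside), 18 mm high, flank the deck's lowest 25 mm. Box 1 starts in it.
- cradle_b: Fixed dark steel vee cradle. Origin on the bench below the vee's corner line (24 mm high); z up, y along that line. Its +x faces roughly towards the robot. A 50 mm wide deck slopes up 45 degrees towards -x (75 mm along the slope); a ledge 90 mm long rises 45 degrees towards +x, square to it. Cheeks 66 mm apart (74 outside), 18 mm high, flank the deck's lowest 25 mm. Box 2 starts in it.
- cradle_c: Fixed dark steel vee cradle. Origin on the bench below the vee's corner line (24 mm high); z up, y along that line. Its +x faces roughly towards the robot. A 50 mm wide deck slopes up 45 degrees towards -x (75 mm along the slope); a ledge 90 mm long rises 45 degrees towards +x, square to it. Cheeks 66 mm apart (74 outside), 18 mm high, flank the deck's lowest 25 mm. Starts empty; the stack is built here.
- seat_c: Deck of cradle C. Origin: middle of the corner line of deck and ledge, 24 mm above the bench. x points down the slope (45 degrees), y along the corner line, z square out of the deck. Deck surface z = 0, ledge face x = 0. A box at home spans x = -90 to 0 mm, centred on y = 0; the first fills z = 0 to 44 mm, the second 44 to 88 mm.
- box_1: Grey base of slide box 1: 90 (x) x 60 (y) x 26 mm (z), walls 4 mm, about 0.18 kg. Origin: centre of its underside; z points through its open top to the lid. Lies lid up on cradle A's deck, x pointing down the slope (45 degrees), lower end on the ledge. With its lid the box is 44 mm thick.
- lid_1: White lid of slide box 1: same 90 x 60 mm outline, 18 mm high, about 0.09 kg. Origin: centre of its rim, which sits on the base's rim (the seam); z points to its closed face. Not latched: a 6 mm tongue keeps it square with 1.5 mm play, but it lifts straight off. Its sides are flush with the base's, so fingers on both 60 mm-apart sides across the seam hold both.
- seam_1 (a point): Centre of box 1's rim plane (on the base, 26 mm above its underside along its z), where the lid's origin lies when shut; axes as the base.
- box_2: Grey base of slide box 2: 90 (x) x 60 (y) x 26 mm (z), walls 4 mm, about 0.18 kg. Origin: centre of its underside; z points through its open top to the lid. Lies lid up on cradle B's deck, x pointing down the slope (45 degrees), lower end on the ledge. With its lid the box is 44 mm thick.
- lid_2: White lid of slide box 2: same 90 x 60 mm outline, 18 mm high, about 0.09 kg. Origin: centre of its rim, which sits on the base's rim (the seam); z points to its closed face. Not latched: a 6 mm tongue keeps it square with 1.5 mm play, but it lifts straight off. Its sides are flush with the base's, so fingers on both 60 mm-apart sides across the seam hold both.
- seam_2 (a point): The same point on box 2's base.
- weight: Bystander: upright steel cylinder, 40 mm across, 45 mm high; origin at the centre of its underside.
- brush: Bystander: brush 170 mm long lying on the bench, about 25 mm high at most; origin near its middle, x along it.
- jar: Bystander: closed jar, 56 mm across, 75 mm high; origin at the centre of its underside.
Not all that is in view belongs to the job. Leave any black or green look-alike of the lid_2 alone.

How it is judged (in metres and radians):
At the end, for the whole second after the job is handed in: Both boxes lie lid-down in cradle C, on its 45 degree slope within 0.1 rad, straight within 0.12 rad, one on the deck, the other on it (upper underside within 93 mm of the deck), lower ends within 4 mm of the ledge, centred within 8 mm, lids shut within 4.5 mm, at rest (angle between box_1's own z axis and vertical between 2.256 and 2.456 rad and angle between the x axis of each of box_1, box_2 and the x axis of seat_c, either way round below 0.12 rad and x of box_1 in the frame of seat_c between -0.049 and -0.041 m and y of box_1 in the frame of seat_c between -0.008 and 0.008 m and z of box_1 in the frame of seat_c between 0.04 and 0.093 m and distance between lid_1 and seam_1 below 0.0045 m and linear speed of each of box_1, box_2 below 0.02 m/s and angular speed of each of box_1, box_2 below 0.1 rad/s and angle between box_2's own z axis and vertical between 2.256 and 2.456 rad and x of box_2 in the frame of seat_c between -0.049 and -0.041 m and y of box_2 in the frame of seat_c between -0.008 and 0.008 m and z of box_2 in the frame of seat_c between 0.04 and 0.093 m and distance between lid_2 and seam_2 below 0.0045 m); the robot touches nothing.
It fails at once if a lid parts from its base (more than 8 mm from its shut place) (distance between lid_1 and seam_1 above 0.008 m or distance between lid_2 and seam_2 above 0.008 m).
It fails at once if the weight, the brush or the jar is moved by more than 15 mm (distance of any of weight, brush, jar from where it was at the start of the episode above 0.015 m).
It also fails if it takes over 67 s, if anything falls off the work surface, if the arm or the gripper's body presses on something with over 40 N, if the wrist force passes 120 N, or if a joint passes its speed limit or range.

## Working session

There is one attempt and no reset: what is moved stays moved. The work goes in short steps, each a Python script; the robot and the scene stay as the last script left them, time stands still between calls to the robot, and variables do not carry over. Pictures are saved under pics/ and viewed, at most 10 in all, crops included, and the job is handed in when it is done.

```bash
ls; mkdir -p pics; python3 - <<'E'
from rig import manip
import cv2
for n in("top","side"):
    im=manip.camera(n); cv2.imwrite(f"pics/{n}0.png",im); print(n,manip.camera_info(n))
o=manip.get_obs();print(o["clock"],o["tcp_rot"],o["tcp_pos"])
E
```

```text
pics
top {'fx': 408.79833276686855, 'fy': 408.79833276686855, 'cx': 280.6522627490706, 'cy': 216.3793444084066, 'eye': array([428.04622272, -19.13423278, 976.66024774]), 'orientation': array([ 0.71060588, -0.70193766,  0.02270387, -0.0425128 ])}
side {'fx': 482.30151204777445, 'fy': 482.30151204777445, 'cx': 280.31086144872546, 'cy': 207.25256146947933, 'eye': array([461.23561412, 956.89285553, 792.72140797]), 'orientation': array([-0.02387872,  0.89416672, -0.44686762,  0.01431851])}
0.1 [ 9.74589650e-01  2.23995248e-01 -8.12748912e-05 -1.06622220e-03] [ 250.81906283 -516.62972301  230.20772243]
```

View pics/top0.png

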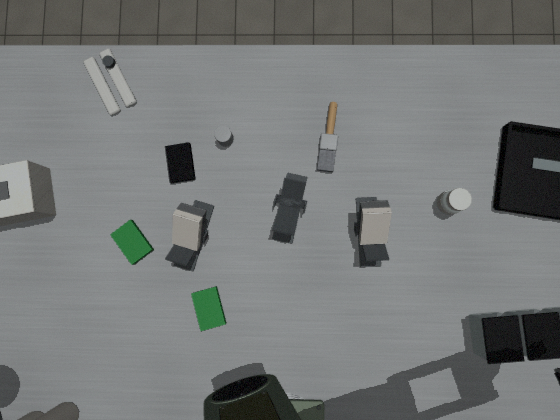

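View pics/side0.png

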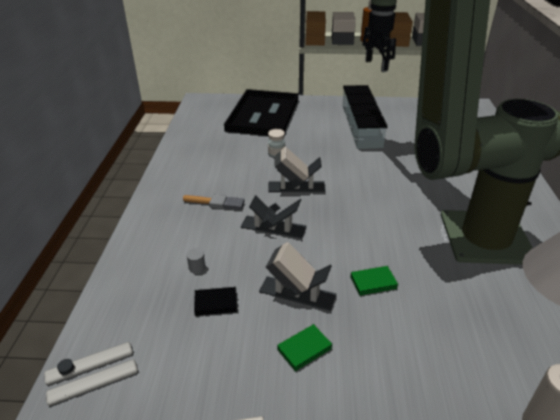

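The top view shows two white-lidded boxes in cradles at about (188,227) and (374,222), with the empty cradle at (288,208). The look-alikes are a black one at (180,162) and green ones at (131,242) and (208,308). The weight is at (223,137), the brush at (328,140) and the jar at (455,203). I choose the white-lidded boxes on the vees, and the close crops will check that.

```bash
python3 - <<'E'
import cv2,numpy as np
t=cv2.imread("pics/top0.png");s=cv2.imread("pics/side0.png")
g=lambda i:(255*(i/255.)**.6).astype(np.uint8)
cs=[cv2.resize(g(t[165:275,a:a+65]),None,fx=4,fy=5,interpolation=cv2.INTER_CUBIC) for a in (155,258,342)]
cv2.imwrite("pics/c1.png",np.hstack(cs))
cs=[cv2.resize(g(s[y:y+70,x:x+90]),None,fx=4.4,fy=4,interpolation=cv2.INTER_CUBIC) for x,y in((255,238),(235,180),(260,137))]
cv2.imwrite("pics/c2.png",np.vstack([np.hstack(cs[:2]),np.hstack([cs[2],0*cs[2]])]))
E
```

```text
(no output)
```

View pics/c1.png

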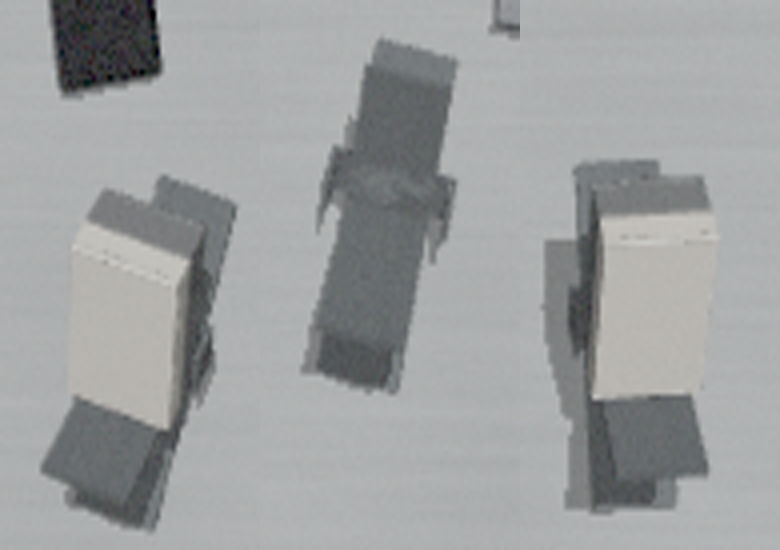

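View pics/c2.png

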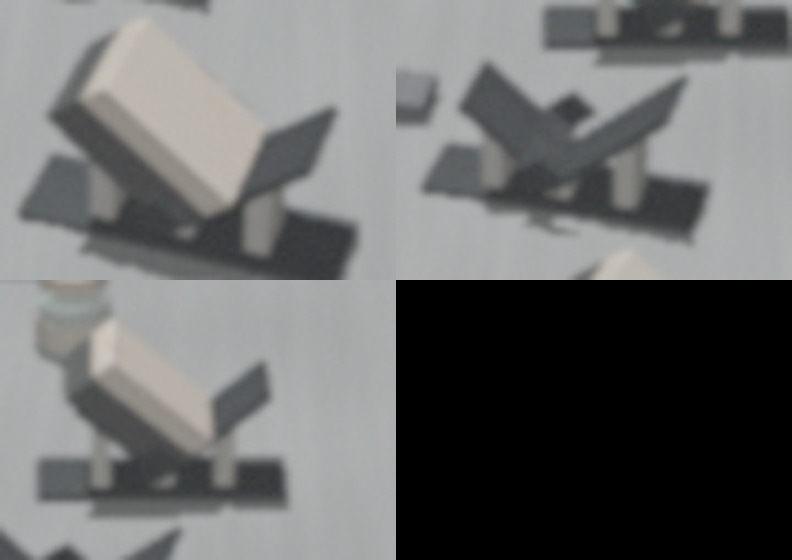

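The crops confirm the choice: both white lids are over grey bases on the vees, and the ledges face the robot. Lid face corners are readable near (173,214)–(201,222) for the left box and (362,213)–(390,213) for the right one. The empty deck's top edge is near (285,177)–(306,181). Next I cast these onto their known heights and check the sizes.

```bash
cat > h.py <<'E'
import numpy as np
from rig import manip
from scipy.spatial.transform import Rotation as R
def ray(cam,p):
    c=manip.camera_info(cam); d=R.from_quat(c["orientation"]).apply([(p[0]-c["cx"])/c["fx"],(p[1]-c["cy"])/c["fy"],1])
    return np.array(c["eye"]),d
def onz(cam,p,z):
    e,d=ray(cam,p); return e+d*(z-e[2])/d[2]
def tri(p,q):
    a,u=ray("top",p);b,v=ray("side",q)
    t,s=np.linalg.lstsq(np.c_[u,-v],b-a,rcond=None)[0]
    return (a+t*u+b+s*v)/2,np.linalg.norm(a+t*u-b-s*v)
E
cat > m.py <<'E'
from h import *
k=np.sqrt(.5)
T=lambda x,y,px,ox:(ox+(x-px+.5)/4-.5,165+(y+.5)/5-.5)
S=lambda x,y,px,py,ox,oy:(ox+(x-px+.5)/4.4-.5,oy+(y-py+.5)/4-.5)
np.set_printoptions(precision=1,suppress=True)
zl,zu=24+k*44,24+k*134
D={"L":([T(*c,0,155) for c in((75,247),(184,288),(70,398),(168,430))],[S(*c,0,0,255,238) for c in((140,18),(82,93),(268,137),(228,215))],(zu,zl)),
"R":([T(*c,520,342) for c in((602,240),(714,240),(594,398),(703,393))],[S(*c,0,280,260,137) for c in((112,320),(95,375),(210,403),(214,440))],(zu,zl)),
"C":([T(*c,260,258) for c in((368,62),(455,82),(312,325),(410,347))],[S(*c,396,0,235,180) for c in((487,62),(460,108),(687,78),(663,125))],(24+k*75,24+k*90))}
for n,(tp,sp,(a,b)) in D.items():
    P=[onz("top",p,z) for p,z in zip(tp,(a,a,b,b))]
    m1,m2=(P[0]+P[1])/2,(P[2]+P[3])/2
    x=(m2-m1)[:2]; L=np.linalg.norm(x); x/=L
    w=[np.linalg.norm(P[0]-P[1]),np.linalg.norm(P[2]-P[3])]
    e=[P[1]-P[0],P[3]-P[2]]
    print(n,"mids",m1,m2,"len",L,"width",w,"yaw ax",np.arctan2(x[1],x[0]),"yaw by ends",[np.arctan2(-v[0],v[1])-np.pi/2*0 for v in e])
    # corner (vee) position from each end
    if n=="C": print(" vee",m1[:2]+x*k*75,m2[:2]-x*k*90)
    else: print(" vee",m1[:2]+x*k*(90-44),m2[:2]-x*k*44)
    if n!="R":
      for p in [tri(*z) for z in zip(tp,sp)]: print("  tri",p[0],"gap",round(p[1],1))
E
python3 m.py
```

```text
L mids [501.5 204.2 118.8] [440.3 224.4  55.1] len 64.4375199730183 width [np.float64(61.145145913494495), np.float64(57.98938780387839)] yaw ax 2.8225393522291693 yaw by ends [np.float64(2.8631338538743987), np.float64(2.90288637195905)]
 vee [470.6 214.4] [469.8 214.6]
  tri [499.4 223.1 154.6] gap 14.0
  tri [509.8 187.   66.1] gap 25.5
  tri [439.  241.9  92.5] gap 14.8
  tri [440.9 209.2  -1.2] gap 14.2
R mids [ 517.5 -194.6  118.8] [ 454.1 -201.8   55.1] len 63.76789928318969 width [np.float64(58.354648530657066), np.float64(60.68722320922017)] yaw ax -3.028567880184365 yaw by ends [np.float64(-3.130848978639881), np.float64(-3.091958384612403)]
 vee [ 485.1 -198.3] [ 485.  -198.3]
C mids [595.1 -25.3  77. ] [476.5   1.1  87.6] len 121.50905069568552 width [np.float64(49.26952856613078), np.float64(54.21081589837132)] yaw ax 2.9229307884787437 yaw by ends [np.float64(2.9658259132680787), np.float64(2.975867905808373)]
 vee [543.4 -13.8] [538.6 -12.7]
  tri [586.   -1.6 108.6] gap 14.6
  tri [600.6 -51.   33.8] gap 3.8
  tri [473.1  26.3 119.7] gap 12.0
  tri [477.4 -26.   43.5] gap 6.4
```

```bash
sed -i 's/zip(tp,sp)/zip(tp,[sp[i] for i in (1,0,3,2)])/; s/if n!="R"/if 1/' m.py; python3 m.py | grep tri
python3 - <<'E'
# subpixel lid face edges in the top view: bright warm mask, fit lines to left/right/bottom edges
from h import *; import cv2
im=cv2.imread("pics/top0.png").astype(np.float32)
k=np.sqrt(.5)
for n,(x0,x1,r0,r1) in {"L":(165,210,219,243),"R":(352,398,218,241)}.items():
    g=im[:,:,2]-0.6*im[:,:,0]  # red minus blue fraction: warm white stands out
    print(n,np.round(g[230,x0:x1]).astype(int).tolist())
    print(np.round(im[230,x0:x1,1]).astype(int).tolist())
g=im[:,:,1]
for v in (180,190,215,222,228): print(v,g[v,262:315].astype(int).tolist())
E
```

```text
tri [514.6 235.5 112.3] gap 8.2
  tri [494.  176.1 112.9] gap 0.9
  tri [448.  254.8  47.3] gap 1.5
  tri [431.6 197.7  48.9] gap 3.7
  tri [ 521.3 -167.6  106.7] gap 5.8
  tri [ 517.1 -224.   117.9] gap 1.4
  tri [ 450.9 -171.6   54.1] gap 3.5
  tri [ 454.  -234.4   45. ] gap 3.8
  tri [597.8  -0.9  72.3] gap 4.9
  tri [588.1 -49.6  73.4] gap 6.7
  tri [480.4  28.   84.9] gap 1.6
  tri [469.9 -25.6  81.8] gap 4.9
L [52, 53, 53, 52, 52, 50, 51, 58, 62, 64, 64, 65, 64, 64, 64, 63, 63, 65, 64, 63, 64, 64, 64, 63, 65, 64, 62, 63, 64, 63, 63, 63, 64, 54, 44, 37, 21, 18, 15, 6, 17, 17, 23, 38, 51]
[138, 137, 137, 136, 139, 138, 137, 141, 142, 143, 143, 143, 143, 143, 144, 143, 142, 145, 144, 143, 144, 143, 141, 141, 142, 142, 142, 141, 144, 143, 144, 143, 144, 122, 99, 80, 50, 37, 38, 33, 59, 58, 75, 110, 137]
R [30, 29, 12, 8, 10, 12, 13, 16, 26, 35, 62, 64, 64, 65, 65, 66, 64, 64, 65, 63, 65, 66, 65, 65, 65, 65, 66, 67, 65, 65, 65, 65, 65, 65, 66, 63, 66, 53, 52, 50, 52, 52, 51, 50, 52, 53]
[78, 78, 38, 24, 33, 36, 32, 41, 62, 81, 137, 146, 145, 145, 148, 148, 143, 145, 146, 142, 146, 1
[... 651 characters left out ...]
137, 137, 136, 138, 136, 138, 139, 134, 85, 66, 64, 63, 61, 61, 58, 60, 62, 60, 62, 61, 59, 61, 65, 63, 61, 60, 63, 64, 62, 68, 69, 130, 94, 78, 130, 137, 137, 138, 138, 135, 137, 137, 139, 137, 135, 137, 138]
222 [139, 139, 141, 140, 139, 138, 138, 141, 140, 138, 139, 93, 67, 67, 60, 63, 61, 61, 62, 64, 66, 61, 60, 64, 62, 61, 63, 62, 66, 62, 67, 61, 61, 62, 60, 111, 134, 137, 137, 136, 135, 136, 137, 137, 136, 137, 135, 135, 135, 136, 134, 134, 136]
228 [138, 142, 139, 139, 137, 139, 140, 137, 139, 94, 69, 60, 61, 65, 67, 58, 64, 62, 61, 60, 61, 60, 58, 62, 60, 63, 59, 58, 59, 65, 57, 60, 63, 78, 127, 137, 133, 135, 135, 135, 132, 133, 134, 137, 135, 137, 135, 135, 133, 134, 137, 136, 136]
```

```bash
cat > m2.py <<'E'
from h import *; import cv2
np.set_printoptions(precision=2,suppress=True)
im=cv2.GaussianBlur(cv2.imread("pics/top0.png").astype(np.float32),(1,5),0)
k=np.sqrt(.5)
warm=np.minimum((im[:,:,2]-.6*im[:,:,0]-51)/13.5,(im[:,:,1]-95)/45)
dark=(137-im[:,:,1])/75
def cross(r,a,b,rev=False):   # first 0.5 crossing going inwards
    idx=range(a,b) if not rev else range(b,a,-1)
    st=-1 if rev else 1
    for i in idx:
        if r[i]>=.5: return i-st*(r[i]-.5)/max(r[i]-r[i-st],1e-3)
def hit(p,vee,nrm):
    e,d=ray("top",p); return e+d*(np.dot(vee-e,nrm)/np.dot(d,nrm))
def run(n,img,rows,a,b,vee,yaw,kind):
    for _ in range(3):
        x=np.array([np.cos(yaw),np.sin(yaw),0]); z=np.array([0,0,1.])
        N=k*x+k*z if kind=="lid" else -k*x+k*z   # face normals
        p0=vee+(44*N if kind=="lid" else 0)
        E=[]
        for f in (False,True):
            P=np.array([hit((cross(img[v],a(v),b(v),f),v),p0,N) for v in rows])
            c=np.polyfit(P[:,0],P[:,1],1); res=P[:,1]-np.polyval(c,P[:,0])
            ok=abs(res)<1.5*res.std()+.2; c=np.polyfit(P[ok,0],P[ok,1],1); E.append((c,res.std()))
        xs=P[:,0].mean(); 
        sl=[e[0][0] for e in E]; yaw=np.arctan2(-np.mean(sl),-1)
        c=(E[0][0]+E[1][0])/2
        vee=np.array([vee[0],np.polyval(c,vee[0]),24])
    w=(np.polyval(E[0][0],xs)-np.polyval(E[1][0],xs))*abs(np.cos(yaw))
    print(n,"vee",vee,"yaw",yaw%(2*np.pi),"slopes",sl,"width",w,"res",E[0][1],E[1][1])
run("L",warm,range(223,243),lambda v:164,lambda v:206,np.array([470.2,214.5,24]),2.86,"lid")
run("R",warm,range(219,241),lambda v:352,lambda v:398,np.array([485.,-198.3,24]),3.2,"lid")
run("C",dark,range(217,230),lambda v:265,lambda v:int(302-(v-215)*.35) if v>219 else 299,np.array([541.,-13,24]),2.95,"ledge")
print(np.round(dark[195:236,283],1)); print(np.round(im[170:186,296,1]))
E
python3 m2.py
```

```text
L vee [470.2  216.73  24.  ] yaw 2.8480611242992704 slopes [np.float64(-0.31924574110113313), np.float64(-0.2852800042005847)] width 58.880098129539405 res 0.2575205759238031 0.3676726207597382
R vee [ 485.   -199.17   24.  ] yaw 3.2016298284932927 slopes [np.float64(0.05426189259778554), np.float64(0.06595693334147885)] width 58.8095915013319 res 0.3544806916791942 0.2898899117846908
C vee [541.   -12.47  24.  ] yaw 2.9165693210247174 slopes [np.float64(-0.25926058648807687), np.float64(-0.19853926382300746)] width 50.960291086594914 res 0.15576554003992868 0.12539618308746436
[1.1 1.1 1.1 1.  1.  1.  1.  1.  1.  1.1 1.  1.  1.  1.  1.  1.  1.  1.
 1.  1.  1.  1.  1.  1.  1.  1.  1.  1.  1.  1.  1.  1.  1.  1.  1.  1.
 1.  1.1 1.2 1.3 1.3]
[141. 141. 138. 128. 108.  87.  76.  75.  74.  71.  65.  58.  55.  54.
  55.  55.]
```

```bash
cat >> h.py <<'E'
k=np.sqrt(.5)
V={"L":(np.array([470.2,216.2,24.]),2.85),"R":(np.array([485.,-199.,24.]),3.195),"C":(np.array([541.,-12.6,24.]),2.925)}
def axes(c):
    yaw=V[c][1]; d=np.array([np.cos(yaw)*k,np.sin(yaw)*k,-k]); y=np.array([-np.sin(yaw),np.cos(yaw),0]); return d,y,np.cross(d,y)
def pose(c,xs,n,sgn,ys=0,up=0):
    d,y,nn=axes(c)
    p=V[c][0]+xs*d+ys*y+n*nn+[0,0,up]
    ty=sgn*y
    return p,R.from_matrix(np.c_[np.cross(ty,d),ty,d]).as_quat()
E
python3 - <<'E'
from h import *
np.set_printoptions(precision=2,suppress=True)
print(axes("C"))
for c,xs,n,up in (("L",-41,26,0),("L",-141,26,0),("L",-41,26,130),("R",-41,26,0),("R",-141,26,0),("R",-41,26,130),("C",-41,18,0),("C",-41,62,130),("C",-141,62,0)):
    for s in(1,-1):
        p,q=pose(c,xs,n,s,up=up); print(c,xs,n,up,s,p,manip.solve_ik(p,q))
E
```

```text
(array([-0.69,  0.15, -0.71]), array([-0.21, -0.98,  0.  ]), array([-0.69,  0.15,  0.71]))
L -41 26 0 1 [480.36 213.15  71.38] [0.09 0.75 1.32 0.27 1.81 1.91]
L -41 26 0 -1 [480.36 213.15  71.38] [ 0.09  0.75  1.32  0.27  1.81 -1.23]
L -141 26 0 1 [548.08 192.82 142.09] [0.06 0.78 1.1  0.27 2.   1.94]
L -141 26 0 -1 [548.08 192.82 142.09] [ 0.06  0.78  1.1   0.27  2.   -1.21]
L -41 26 130 1 [480.36 213.15 201.38] [0.09 0.59 1.27 0.29 2.01 1.97]
L -41 26 130 -1 [480.36 213.15 201.38] [ 0.09  0.59  1.27  0.29  2.01 -1.17]
R -41 26 0 1 [ 495.59 -198.43   71.38] [-0.37  0.81  1.21 -0.31  1.85  1.18]
R -41 26 0 -1 [ 495.59 -198.43   71.38] [-0.37  0.81  1.21 -0.31  1.85 -1.97]
R -141 26 0 1 [ 566.2  -194.66  142.09] [-0.33  0.86  0.96 -0.31  2.05  1.15]
R -141 26 0 -1 [ 566.2  -194.66  142.09] [-0.33  0.86  0.96 -0.31  2.05 -2.  ]
R -41 26 130 1 [ 495.59 -198.43  201.38] [-0.37  0.66  1.17 -0.33  2.03  1.11]
R -41 26 130 -1 [ 495.59 -198.43  201.38] [-0.37  0.66  1.17 -0.33  2.03 -2.03]
C -41 18 0 1 [556.88 -16.1   65.72] [-0.19  0.88  1.1   0.02  1.95  1.59]
C -41 18 0 -1 [556.88 -16.1   65.72] [-0.19  0.88  1.1   0.02  1.95 -1.55]
C -41 62 130 1 [526.5   -9.41 226.83] [-0.19  0.64  1.14  0.02  2.15  1.6 ]
C -41 62 130 -1 [526.5   -9.41 226.83] [-0.19  0.64  1.14  0.02  2.15 -1.54]
C -141 62 0 1 [595.56 -24.6  167.54] [-0.19  0.85  0.92  0.02  2.15  1.6 ]
C -141 62 0 -1 [595.56 -24.6  167.54] [-0.19  0.85  0.92  0.02  2.15 -1.55]
```

```bash
python3 - <<'E'
from h import *; import cv2
np.set_printoptions(precision=1,suppress=True)
manip.move_ptp(*pose("R",-141,26,1,up=80))
manip.move_linear(*pose("R",-141,26,1),rate=150)
print(manip.move_linear(*pose("R",-41,26,1),rate=100,guard=10))
o=manip.get_obs();print(o["clock"],o["tcp_pos"],o["force"])
cv2.imwrite("pics/s1.png",cv2.resize(manip.camera("side")[90:240,200:400],None,fx=4,fy=4,interpolation=cv2.INTER_CUBIC))
E
```

```text
False
3.6167 [ 496.4 -198.6   72. ] [-0.2  0.3 -0.1]
```

View pics/s1.png

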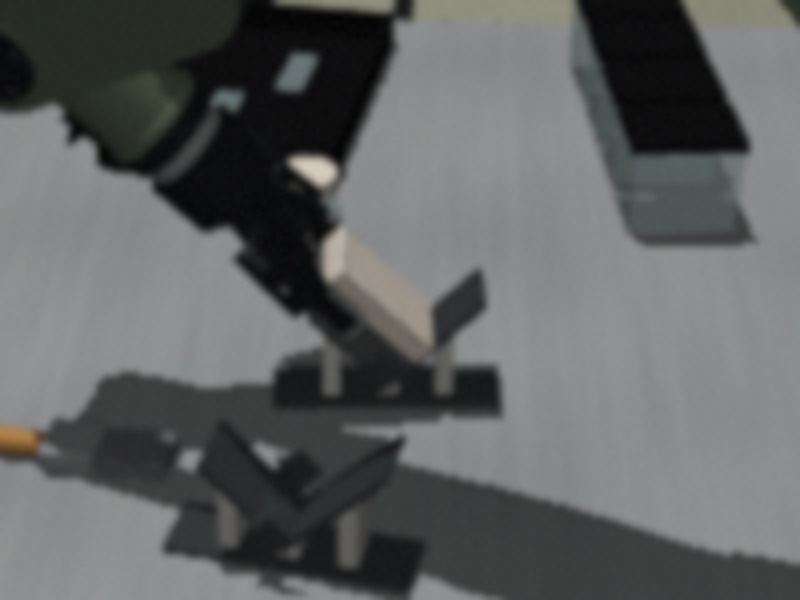

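The side view shows the open fingers straddling the right-hand box from its upper end (about (340,290) in the crop) and parallel to the slope. They're clear of the cheeks, and there's no contact force. Next I close, lift, flip over cradle C and look.

```bash
python3 - <<'E'
from h import *; import cv2
np.set_printoptions(precision=1,suppress=True)
manip.grasp()
o=manip.get_obs();print(o["clock"],o["tcp_pos"],o["force"],o["grip_width"],o["gripper_force"])
manip.move_linear(*pose("R",-41,26,1,up=20),rate=60)
manip.move_linear(*pose("R",-41,26,1,up=130),rate=150)
manip.move_ptp(*pose("C",-41,18,-1,up=130))
manip.move_linear(*pose("C",-41,18,-1,up=60),rate=120)
o=manip.get_obs();print(o["clock"],o["tcp_pos"],o["force"],o["grip_width"],o["gripper_force"])
a=manip.camera("side");b=manip.camera("top");cv2.imwrite("pics/s2f.png",a);cv2.imwrite("pics/t2f.png",b)
f=lambda i:cv2.resize((255*(i/255.)**.6).astype(np.uint8),None,fx=4,fy=4,interpolation=cv2.INTER_CUBIC)
cv2.imwrite("pics/s2.png",np.hstack([f(a[130:250,220:320]),f(b[130:250,240:340])]))
E
```

```text
4.025 [ 496.2 -198.4   71.8] [ 1.9 -0.3  1.8] 0.6952943519462823 65.43551176786423
8.3917 [557.1 -16.1 126.1] [-0.6  0.6 -2.5] 0.6999807966096689 64.95458900928497
```

View pics/s2.png

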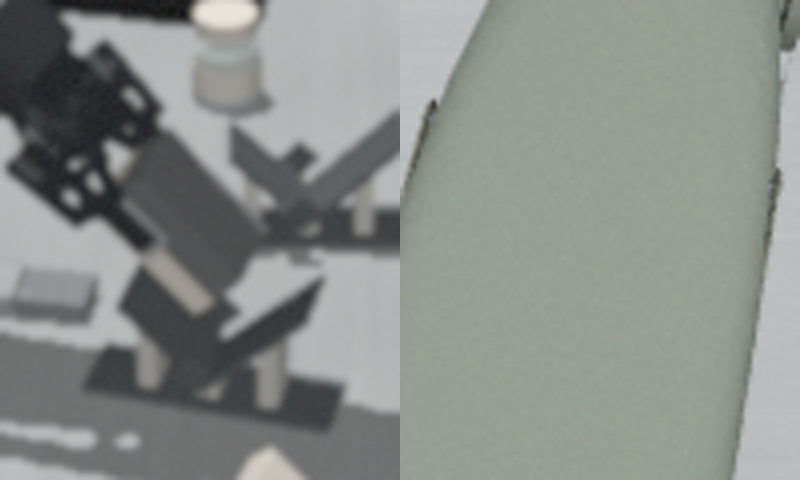

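The side view shows the box shut and flipped lid-down over cradle C, centred in the gripper. The top view is hidden by the arm. Now a guarded descent.

```bash
python3 - <<'E'
from h import *; import cv2
np.set_printoptions(precision=1,suppress=True)
d,y,n=axes("C")
def rep(t):
    o=manip.get_obs(); f=o["force"]; r=o["tcp_pos"]-V["C"][0]
    print(t,round(o["clock"],2),"seat xyz",np.array([r@d,r@y,r@n]),"f dyn",np.array([f@d,f@y,f@n]),o["grip_width"])
manip.move_linear(*pose("C",-41,18,-1,up=20),rate=100); rep("hi")
print(manip.move_linear(*pose("C",-41,18,-1,up=-6),rate=25,guard=6)); rep("down")
a=manip.camera("side")
cv2.imwrite("pics/s3.png",cv2.resize((255*(a[150:260,220:330]/255.)**.6).astype(np.uint8),None,fx=5,fy=5,interpolation=cv2.INTER_CUBIC))
E
```

```text
hi 9.04 seat xyz [-54.   0.  32.] f dyn [ 1.2  0.4 -2.3] 0.6938268256243025
True
down 9.73 seat xyz [-42.   -0.   21.2] f dyn [ 0.1 -0.3  2.3] 0.6933172936462204
```

View pics/s3.png

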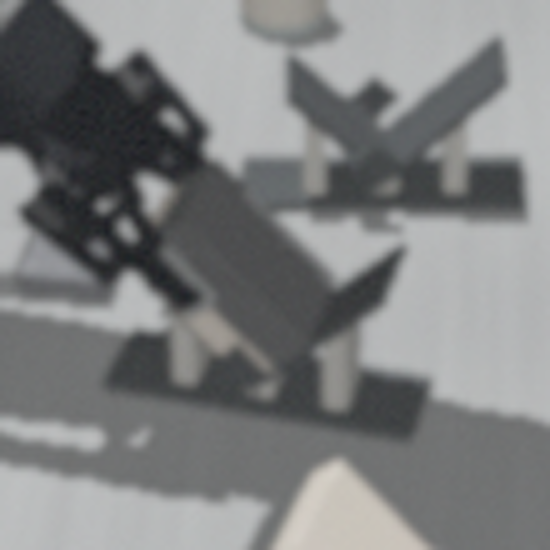

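The box is lid-down between the cheeks and touching the deck, with its lower end near the ledge (about (310,340) in the crop). Next I slide it home along the slope, release and back off.

```bash
cat >> h.py <<'E'
np.set_printoptions(precision=1,suppress=True)
def seat():
    d,y,n=axes("C"); r=manip.get_obs()["tcp_pos"]-V["C"][0]; return np.array([r@d,r@y,r@n])
def rep(t):
    d,y,n=axes("C"); o=manip.get_obs(); f=o["force"]
    print(t,round(o["clock"],2),"seat xyz",seat(),"f dyn",np.array([f@d,f@y,f@n]),round(o["grip_width"],3))
E
python3 - <<'E'
from h import *
s=seat()
print(manip.move_linear(pose("C",s[0]+9,s[2],-1,s[1])[0],rate=15,guard=8)); rep("slide")
s=seat()
print(manip.move_linear(pose("C",s[0],s[2]-4,-1,s[1])[0],rate=15,guard=5)); rep("press")
E
```

```text
True
slide 10.11 seat xyz [-40.9  -0.   21.1] f dyn [-3.2 -0.5  1.5] 0.693
True
press 10.32 seat xyz [-40.9   0.   21.2] f dyn [-2.6 -0.7  2.3] 0.696
```

```bash
python3 - <<'E'
from h import *; import cv2
manip.open_gripper(); rep("open")
s=seat()
manip.move_linear(pose("C",s[0]-100,s[2],-1,s[1])[0],rate=150); 
manip.move_linear(pose("C",s[0]-100,s[2],-1,s[1],up=110)[0],rate=250); rep("up")
manip.move_ptp(*pose("L",-141,26,1,up=80)); rep("")
a=manip.camera("side");b=manip.camera("top");cv2.imwrite("pics/s4f.png",a);cv2.imwrite("pics/t4f.png",b)
f=lambda i:cv2.resize((255*(i/255.)**.6).astype(np.uint8),None,fx=4,fy=4,interpolation=cv2.INTER_CUBIC)
cv2.imwrite("pics/s4.png",np.hstack([f(a[150:290,230:330]),f(b[140:280,240:340])]))
E
```

```text
open 10.7 seat xyz [-40.1  -0.   21.3] f dyn [-0.2 -0.4  0.2] 0.999
up 12.11 seat xyz [-217.6   -0.1   99.2] f dyn [-0.9 -1.1 -0.4] 0.999
 15.06 seat xyz [-113.7 -202.   166.3] f dyn [-0.3 -0.9 -0.4] 0.997
```

View pics/s4.png

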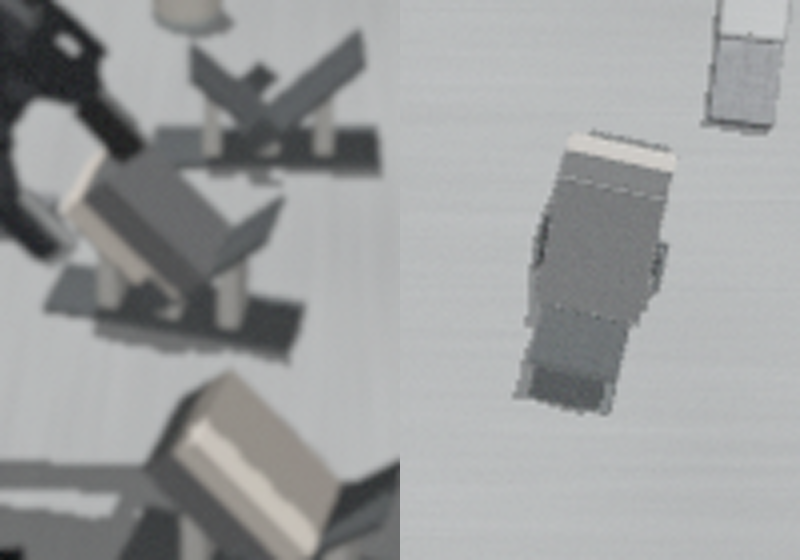

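The first box lies lid-down, shut and straight in C, on the ledge (top crop (600,240)). Next is the second box.

```bash
python3 - <<'E'
from h import *; import cv2
manip.move_linear(*pose("L",-141,26,1),rate=150)
print(manip.move_linear(*pose("L",-41,25,1),rate=80,guard=10))
manip.grasp(); rep("grasp")
print(manip.get_obs()["force"]@axes("L")[1])
manip.move_linear(*pose("L",-41,25,1,up=20),rate=60)
manip.move_linear(*pose("L",-41,25,1,up=130),rate=150)
manip.move_ptp(*pose("C",-43,64,-1,up=100)); rep("over")
manip.move_linear(*pose("C",-43,64,-1,up=25),rate=100); rep("hi")
print(manip.move_linear(*pose("C",-43,64,-1,up=-6),rate=25,guard=6)); rep("down")
a=manip.camera("side")
cv2.imwrite("pics/s5.png",cv2.resize((255*(a[130:250,210:330]/255.)**.6).astype(np.uint8),None,fx=4,fy=4,interpolation=cv2.INTER_CUBIC))
E
```

```text
False
grasp 17.6 seat xyz [  41.9 -207.5  108.5] f dyn [-3.3 -0.3 -0.1] 0.693
-0.49908408291016965
over 21.92 seat xyz [-113.6   -0.2  134.7] f dyn [ 2.9  0.5 -1.8] 0.695
hi 22.82 seat xyz [-61.3  -0.   81.7] f dyn [ 2.3  0.1 -2.2] 0.698
True
down 23.72 seat xyz [-42.4   0.1  65.7] f dyn [-0.4  0.8  2.2] 0.695
```

View pics/s5.png

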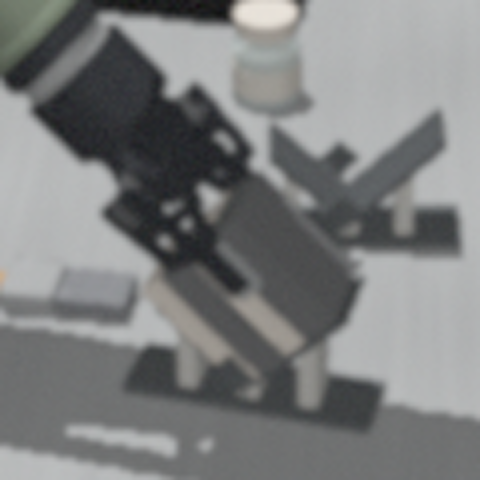

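The second box sits shut on the first, aligned, and its lower end is at the ledge. Next I slide it to the ledge, settle it, release, back off and look.

```bash
python3 - <<'E'
from h import *; import cv2
s=seat()
print(manip.move_linear(pose("C",s[0]+8,s[2],-1,s[1])[0],rate=15,guard=7)); rep("slide")
s=seat()
print(manip.move_linear(pose("C",s[0],s[2]-4,-1,s[1])[0],rate=15,guard=4)); rep("press")
manip.open_gripper(); rep("open"); s=seat()
manip.move_linear(pose("C",s[0]-100,s[2],-1,s[1])[0],rate=150)
manip.move_linear(pose("C",s[0]-100,s[2],-1,s[1],up=80)[0],rate=250)
manip.move_ptp(*pose("L",-141,26,-1,up=120)); rep("away")
a=manip.camera("side");b=manip.camera("top");cv2.imwrite("pics/s6f.png",a);cv2.imwrite("pics/t6f.png",b)
f=lambda i:cv2.resize((255*(i/255.)**.6).astype(np.uint8),None,fx=4,fy=4,interpolation=cv2.INTER_CUBIC)
cv2.imwrite("pics/s6.png",np.hstack([f(a[150:290,230:330]),f(b[140:280,240:340])]))
E
```

```text
True
slide 24.07 seat xyz [-40.4   0.2  65.6] f dyn [-3.7 -0.3  1. ] 0.697
True
press 24.28 seat xyz [-40.4   0.2  65.8] f dyn [-2.7 -0.7  2.3] 0.694
open 24.67 seat xyz [-39.7   0.2  65.8] f dyn [-0.7 -0.1 -0.5] 1.005
away 26.83 seat xyz [-141.3 -201.2  193.8] f dyn [ 0.3  0.1 -0.2] 1.005
```

View pics/s6.png

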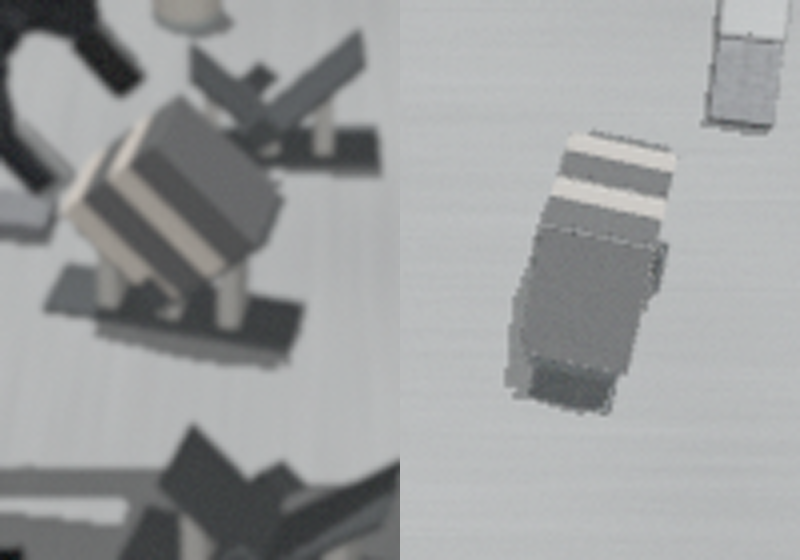

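The final view shows both boxes lid-down in C. They're shut and flush at the upper end (edges coincide at top crop (560,180)–(666,200)), and the gripper is clear. Handing in.

```bash
python3 -c "
from rig import manip
manip.sleep(0.3);print(manip.close_job(),manip.get_obs()['clock'])"
```

```text
the job is handed in; nothing more can be done
the job is handed in; nothing more can be done
```

I turned both boxes over shut and stacked them lid-down in cradle C against the ledge, clear of the gripper, and handed the job in at about 27 s; the interface returned no verdict.

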